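# Tension the belt drive's idler and hold its axle bolt

### The arm

A 6-joint arm with a two-finger parallel gripper is mounted at the origin on a cart in front of the work surface, level with it; the furniture and walls round the work are solid. World frame = base frame: x ahead of the robot, y to its left, z up, the work surface at z = 0. Lengths are in m, angles in rad, forces in N, time in s.
With the tool pointing down it reaches from about 0.35 to 0.975 m from the base axis. Payload 4.9 kg.
Tool frame: the origin (TCP) lies between the finger pads, 19 mm behind the fingertips; this is the grasp point; z points along the fingers, y is the line along which they close (so a half turn about z gives the same grasp; the last joint's range is limited). The gripper opens to 85 mm and grips with 20 to 120 N. Pads are 22 mm wide; open, the fingers measure 114 mm over their backs; the gripper's body (76 mm by 85 mm) begins 54 mm behind the grasp point. The pads swing forward as they close: fully open they stand 13 mm farther back than shut.
Start: joints at [-1.382, 0.053, 1.613, -0, 1.476, -0.119], TCP at [0.189, -0.596, 0.25] pointing down, gripper open.
Joint ranges: [-3.01, 3.01], [-1.01, 2.22], [0.06, 2.58], [-1.02, 4.17], [0.09, 2.62], [-3.14, 3.14]. Speed limits (rad/s): [2.57, 2.57, 3.14, 3.14, 3.14, 3.14].

### API

Orientations are given as a rotation vector (axis times angle).
In Python, from station import ctrl, vision gives the robot as it stands. The module is installed in compiled form; this text tells all that it offers.
- The arm moves only by the tool drive_tool, never from a script. Its argument "rows" is a list of rows, each a list of 2 entries, a list of its own where there are three numbers: the shift along the tool's x, y, z in m, then the turn about the tool's z in rad. A call has 1 to 10 rows; each row shifts and turns the commanded pose from where the row before left it, along the tool's axes as they then stand; what a row does not reach is not made up. A row lasts 1/10 s, in which the tool goes at most 50 mm and 8.59 degrees, less where a joint would pass 70% of its speed; a pose out of reach is approached as far as the arm can. A call with a gripper value outside its range is refused whole. "jaw" is the closure, from 0 (fully open) to 1 (shut), set as the call begins (left out, the last holds). The fingers move at their own pace and stop on an object; "grip_force" is the grip in N (left out, the last holds). Time passes only in rows, so rows that do not move let the fingers close. It gives the time, the measured TCP pose, the force, the opening and the grip force at its end, in the units of the state.
- ctrl.get_obs(): the state, without advancing time (a new reading comes with each control period).
- vision.get_image(name): name is "side" or "top" or "wrist"; returns a dict with "image" (480x640x3 uint8, blue, green, red), "vertical_fov" (degrees; the focal length in pixels is half the picture's height over the tangent of half this angle, whatever the lens; pixels are square), "cx", "cy" (the principal point, pixels), "R" (3x3) and "t" (3): a world point X has camera coordinates R X + t. Camera axes: x right, y down, z forward; pixel columns grow to the right and rows downward; lengths in m; the calibration is good to about 2 mm. A picture is of the moment at which its call begins. There is no depth.
- ctrl.finish_job(): hands the job in; it is judged then, once.
The state is a dict: "t": time; "q": joint angles; "dq": joint speeds; "effort": joint torques, N m; "tool_pos": TCP position; "tool_rot": TCP orientation; "contact_force": force on the tool from outside, world axes, zero at the start; "wrist_torque": the same for the moment, N m; "opening": finger opening in m; "grip_force": force on a finger pad.
Only numpy, scipy, OpenCV 4.12 (cv2) and the standard library are available. Lean on these libraries where they do the work, as an engineer would, in place of code of your own. Each camera call takes 0.05 s, during which the arm holds its last target. There are 200 camera calls.

### The job

On the small belt-drive tensioner on the bench, wind the handwheel by its grip (clockwise seen from above) until the idler carriage comes up against the stop on its way. Then let go of the handwheel, reach down into the narrow channel behind the slotted front plate and take the hidden hexagon head of the idler's axle bolt across its flats, so that a mate can tighten the nut in front without the bolt turning: finish while still gripping that head firmly, with the carriage still against its stop, the bolt not turned round, and the loose things on the bench left where they are.

Things in the scene. Friction and masses are not known exactly. Their poses are not given: they have to be found in the camera images.
- tensioner: belt-drive tensioner fixed to the bench, grey base 130 x 316 x 10 mm (x -70 to 60; right of y = -72 it reaches to x = -115). Origin: mid-length, underside, below the slotted front plate's back face; x away from the robot across the unit, y left along it, z up. Two flanged pulleys (diameter 54, axles along x, 75 mm up, x -46 to -22): the left, y = 115, is fixed; the right is the idler
- channel (a point): point in the middle of the channel's width, level with the plates' tops, at tensioner x = 24, y = 0, z = 98; same axes. The channel lies between the slotted front plate (x -8 to 0) and the back plate (x 48 to 56), 48 mm wide, open above and at both ends, floor at z = 10; both plates run the whole length. The fixed pulley's axle has a like hexagon head in it at y = 115: leave that alone
- carriage: idler carriage: dark steel slab 70 mm long (y) sliding in front of the front plate, with the idler, the axle bolt (through the plate's slot) and a toothed rack bar to the right. Moves right (tensioner -y) as the handwheel turns clockwise from above, 8 mm per rad, and stays where left; 29 to 62 mm to go at the start. Origin: at tensioner x = 0, z = 0 and the bolt axis's y; tensioner's axes
- carriage_end (a point): middle of the carriage slab's right end face, which meets the stop; tensioner's axes
- stop_dog: stop: dark steel block 36 x 22 x 20 mm clamped on the way to the right of the carriage, with a round screw nose of diameter 10 that stands out 6 mm to the left. Fixed; where it is clamped differs each time. Origin: middle of its underside; tensioner's axes
- stop_nose (a point): tip of the stop's screw nose: the carriage touches it when carriage_end and stop_nose have the same y in the tensioner's frame
- handwheel: flat aluminium disc handwheel, diameter 104, 12 thick, level on an upright shaft at tensioner x = -86, y = -115, right front. Origin: on the axis at the disc's underside, 60 mm above the bench (disc top at 72); z up, x points to the grip and turns with the wheel. Turning takes about 6 N at the grip until the carriage meets its stop, where it comes up hard
- grip_mid (a point): mid-height of the upright black crank grip on the handwheel, 40 mm from the wheel's axis, 98 mm above the bench: a round bar of diameter 18 from 74 to 116 mm above the bench that revolves freely on its pin, so the hand need not turn as it goes round. Fingertips here are below the front plate's top, so close them along the tensioner's y
- axle_bolt: idler's axle bolt, level along tensioner x, 75 mm above the bench, turning with light friction. Origin: middle of its hexagon head in the channel, 12 mm behind the front plate; x along the bolt, away from the plate. Head 24 mm across flats, 10 thick (x -5 to 5); washers (diameter 34) between it and the plate. y is the normal of the two nearly upright flats to grip (leaning up to 0.2 rad)
- oil_bottle: loose green oil bottle, 57 mm wide, 136 high, standing behind the tensioner; origin: middle of its underside. Leave it
- spanner: loose open spanner 200 x 29 x 9 mm lying in front of the tensioner's left half; origin: middle of its underside. Leave it
- screw_dish: loose round metal dish of screws, diameter 69, height 22, near the bench's front edge; origin: middle of its underside. Leave it

How it is judged:
On the way, in this order (a step that is already met when the one before it is completed fails the run):
1. with the fingers on the handwheel, the carriage end is against the stop's nose (within 1.5 mm) (y of stop_nose in the frame of carriage_end above -0.0015 m and contact force between the fingers and handwheel above 1 N), for 0.1 s.
2. the fingers grip the hidden head of the axle bolt (contact force between the fingers and axle_bolt above 15 N and distance between the grasp point and axle_bolt below 0.02 m), for 0.3 s.
At the end, for the whole second after the job is handed in: The robot finishes holding: its fingers grip the axle bolt's head in the channel with more than 15 N (TCP within 20 mm of the middle of the head), the bolt is still and within 0.4 rad of flats upright, the handwheel is let go, and the carriage end is still within 2 mm of the stop's nose (all of step 2 and y of stop_nose in the frame of carriage_end above -0.002 m and angle between the z axis of axle_bolt and the z axis of tensioner, either way round below 0.4 rad and angular speed of axle_bolt below 0.1 rad/s and contact force between the arm and handwheel below 0.5 N); the arm keeps its last pose, push and grip.
It fails at once if the oil bottle is moved more than 20 mm or tipped (distance of oil_bottle from where it was at the start of the episode above 0.02 m or angle between oil_bottle's own z axis and vertical above 0.4 rad).
It fails at once if the spanner is moved more than 20 mm (distance of spanner from where it was at the start of the episode above 0.02 m).
It fails at once if the screw dish is moved more than 20 mm (distance of screw_dish from where it was at the start of the episode above 0.02 m).
It also fails if it takes over 48 s, if anything falls off the work surface, if the arm or the gripper's body presses on something with over 40 N, if the wrist force passes 120 N, or if a joint passes its speed limit or range.

## Working session

There is one attempt and no reset: what is moved stays moved. The work goes in short steps, Python scripts to look and compute and a tool call to move; the robot and the scene stay as the last step left them, time stands still between calls to the robot, and variables do not carry over. Pictures are saved under pics/ and viewed, at most 10 in all, crops included, and the job is handed in when it is done.

Besides the shell and the picture viewer there is one more tool, called after "Request:" by a JSON object that holds its "api" and its "payload". drive_tool: Moves the arm, as the interface text tells. Its arguments: {"type":"object","properties":{"rows":{"type":"array","items":{"type":"array"}},"jaw":{"type":"number"},"grip_force":{"type":"number"}},"required":["rows"]}

```bash
mkdir -p pics; python3 - <<'E'
from station import ctrl, vision
import cv2,pickle
d={}
for n in("side","top","wrist"):
    d[n]=vision.get_image(n); cv2.imwrite(f"pics/{n}0.png",d[n]["image"])
    print(n,d[n]["vertical_fov"],d[n]["cx"],d[n]["cy"],d[n]["R"],d[n]["t"])
pickle.dump(d,open("d0.pkl","wb"))
print(ctrl.get_obs())
E
```

```text
side 47.314317215808764 315.96665610657345 243.53782443463064 [[-0.98758513 -0.15594285 -0.01890597]
 [-0.08010182  0.60346784 -0.79335381]
 [ 0.135127   -0.78199002 -0.60846717]] [0.61528445 0.11895479 0.96151522]
top 48.4684734124201 319.16129198848904 230.27078759868326 [[-0.00680385 -0.99968133 -0.02430935]
 [-0.98869553  0.0103664  -0.14957838]
 [ 0.14978271  0.02301683 -0.98845099]] [0.02766664 0.6070614  0.8508239 ]
wrist 64.72764795279087 322.44758430668435 244.82553404098766 [[ 0.30175313 -0.95338381 -0.00208893]
 [-0.9177228  -0.29105843  0.27031437]
 [-0.25832134 -0.07965115 -0.96276985]] [-0.62426622 -0.0333152   0.37925752]
{'t': 0.15, 'q': array([-1.38199897e+00,  5.32088159e-02,  1.61397580e+00, -1.15427865e-05,
        1.47604522e+00, -1.18994553e-01]), 'dq': array([ 3.50804694e-04, -3.78463459e-03, -4.27736131e-03, -9.93939219e-04,
       -2.40243340e-05, -6.36424672e-04]), 'effort': array([ 5.11089718e-05, -3.94245028e+01, -3.70722485e+01, -1.33409244e-04,
        4.66773694e-03, -1.43812753e-05]), 'tool_pos': array([ 0.18925933, -0.5951654 ,  0.24904487]), 'tool_rot': array([-3.10284662e+00, -4.81323174e-01,  1.07718505e-04]), 'contact_force': array([-0.78771542,  0.67002195,  0.15741364]), 'wrist_torque': array([ 0.04676076, -0.00366322,  0.02959444]), 'grip_force': 0.0, 'opening': 0.08508150008282267}
```

View pics/top0.png

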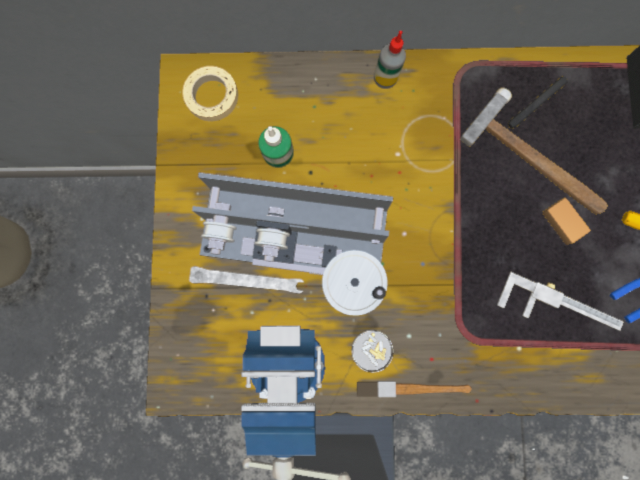

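View pics/side0.png

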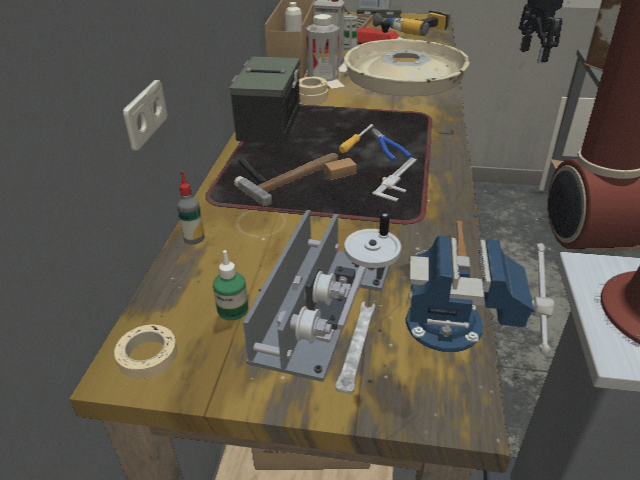

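The top view shows the tensioner around (200–390, 175–300), the handwheel at (354,282) with its grip at (379,293), the spanner at (245,280), the dish at (373,351) and the vise at (283,370). I'll enlarge it to get accurate points.

```bash
python3 - <<'E'
import cv2,pickle
d=pickle.load(open("d0.pkl","rb"))
a=d["top"]["image"][168:318,190:400]
cv2.imwrite("pics/topc.png",cv2.resize(a,(798,570),interpolation=cv2.INTER_CUBIC))
a=d["side"]["image"][205:385,240:410]
cv2.imwrite("pics/sidec.png",cv2.resize(a,(561,594),interpolation=cv2.INTER_CUBIC))
E
```

```text
(no output)
```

View pics/topc.png

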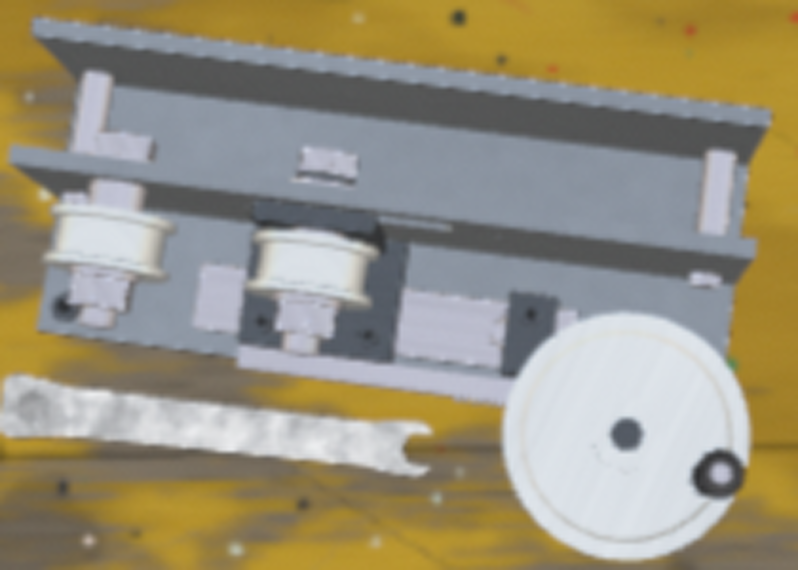

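View pics/sidec.png

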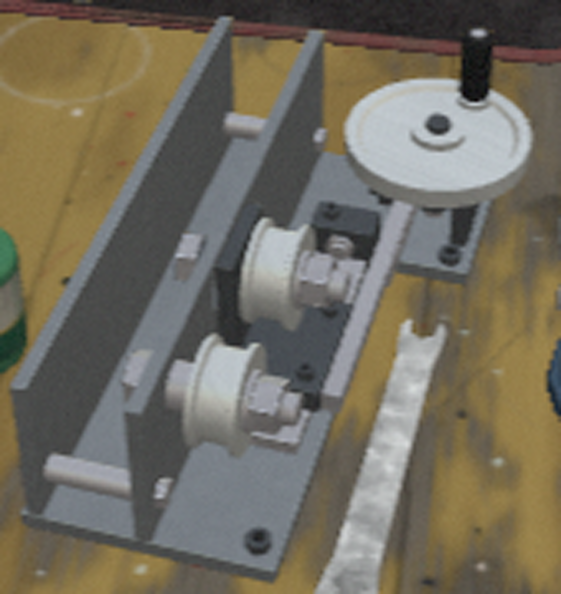

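```bash
cat > h.py <<'E'
import numpy as np
def proj(c,X):
    X=np.atleast_2d(X)@c["R"].T+c["t"]; f=240/np.tan(np.radians(c["vertical_fov"]/2))
    return X[:,:2]/X[:,2:]*f+[c["cx"],c["cy"]]
def tw(p,L):  # tensioner mm -> world m
    L=np.atleast_2d(L)/1000.; c,s=np.cos(p[2]),np.sin(p[2])
    return np.c_[p[0]+c*L[:,0]-s*L[:,1],p[1]+s*L[:,0]+c*L[:,1],L[:,2]]
E
cat > fit.py <<'E'
import pickle,numpy as np
from h import *
from scipy.optimize import least_squares as ls
d=pickle.load(open("d0.pkl","rb"));T,S=d["top"],d["side"]
tp=lambda a:np.array(a,float)/3.8+[190,168]
sp=lambda a:np.array(a,float)/3.3+[240,205]
LT=[[56,158,98],[48,158,98],[56,-158,98],[48,-158,98],[0,158,98],[-8,158,98],[0,-158,98],[-8,-158,98],[-70,158,10]]
PT=tp([(35,20),(35,37),(771,110),(768,125),(12,148),(12,162),(757,241),(754,257),(38,332)])
LS=[[56,158,98],[0,158,98],[-8,158,98],[56,-158,98],[0,-158,98],[-8,-158,98],[-70,158,10]]
PS=sp([(15,385),(127,405),(143,412),(220,17),(312,30),(323,33),(273,578)])
r=lambda p:np.r_[(proj(T,tw(p,LT))-PT).ravel(),(proj(S,tw(p,LS))-PS).ravel()]
s=ls(r,[.65,0,0],loss="soft_l1");p=s.x
print("pose",p,"\n",np.round(r(p).reshape(-1,2),1))
# bolt y from head top centre
g=lambda y,L:tw(p,L)
for c,P,n in((T,tp((328,163)),"top"),(S,sp((189,241)),"side")):
    b=ls(lambda v:(proj(c,tw(p,[12,v[0],87])) -P).ravel(),[20.]); print(n,"bolt y",b.x,b.fun)
for c,P,n in((T,tp((718,472)),"top"),(S,sp((480,34)),"side")):
    b=ls(lambda v:(proj(c,tw(p,[-86+40*np.cos(v[0]),-115+40*np.sin(v[0]),116])) -P).ravel(),[-2.]); print(n,"grip ang",b.x,b.fun)
b=ls(lambda v:(proj(T,tw(p,[-86,v[0],77]))-tp((627,434))).ravel(),[-100.]);print("axis y",b.x,b.fun)
# wheel outline centre in top at z=72
print("wheel", proj(T,tw(p,[-86,-115,72]))-tp((627,436)))
a=b; print("grip world",tw(p,[-86,-115,98]))
np.save("p.npy",p)
E
python3 fit.py
```

```text
pose [ 0.61933927  0.06758791 -0.13749467] 
 [[-1.  -1. ]
 [-1.8 -0.7]
 [-0.1 -0.8]
 [ 0.2  0.1]
 [-0.6 -1. ]
 [-1.5  0.2]
 [-0.3 -0.8]
 [-0.1 -0. ]
 [-1.  -0.6]
 [-0.2 -1.2]
 [ 0.7  0.1]
 [ 1.  -1. ]
 [ 0.8 -2.3]
 [ 0.7 -2. ]
 [ 1.4 -2.3]
 [ 2.3 -3.7]]
top bolt y [24.67869618] [ 0.08707931 -0.69579039]
side bolt y [33.08967553] [1.00132929 0.49547532]
top grip ang [-1.90525525] [0.53983804 0.26072554]
side grip ang [-1.89699216] [ 0.6566997 -1.8174702]
axis y [-115.47786579] [ 0.01935277 -0.14861376]
wheel [[-0.40760752 -0.54672564]]
grip world [[ 0.51838878 -0.03453945  0.098     ]]
```

```bash
python3 - <<'E'
import pickle,numpy as np
from h import *
p=np.load("p.npy");d=pickle.load(open("d0.pkl","rb"));T=d["top"]
for a in(-1.9,): print("grip",tw(p,[-86+40*np.cos(a),-115+40*np.sin(a),98]))
f=240/np.tan(np.radians(T["vertical_fov"]/2))
def ray(u,v,z,c=T):
    D=c["R"].T@np.array([(u-c["cx"])/f,(v-c["cy"])/f,1]);o=-c["R"].T@c["t"];return np.round(o+D*(z-o[2])/D[2],3)
for uv in((283,330),(245,340),(325,340),(373,351)):print(uv,ray(*uv,.05),ray(*uv,.15))
S=d["side"]
# vise height: jaw top in side (445,245)
for z in(.1,.15,.2):
    f=240/np.tan(np.radians(S["vertical_fov"]/2));print(z,ray(430,262,z,S))
E
```

```text
grip [[ 0.50039117 -0.0702618   0.098     ]]
(283, 330) [0.443 0.082 0.05 ] [0.446 0.073 0.15 ]
(245, 340) [0.427 0.144 0.05 ] [0.432 0.128 0.15 ]
(325, 340) [0.426 0.014 0.05 ] [0.432 0.013 0.15 ]
(373, 351) [ 0.409 -0.063  0.05 ] [ 0.416 -0.056  0.15 ]
0.1 [0.42  0.042 0.1  ]
0.15 [0.425 0.104 0.15 ]
0.2 [0.431 0.166 0.2  ]
```

Request:
{"api": "drive_tool", "payload": {"rows": [[[0,0,0],0.148],[[0,0,0],0.148],[[0,0,0],0.149],[[0.01,-0.025,0],0],[[0.0155,-0.0375,0],0],[[0.0155,-0.0375,0],0],[[0.0155,-0.0375,0],0],[[0.0155,-0.0375,0],0],[[0.0155,-0.0375,0],0],[[0.0155,-0.0375,0],0]], "jaw": 0}}

```text
t: 1.15
tool_pos: [0.326, -0.3604, 0.2497]
tool_rot: [-3.134, 0.216, 0.0]
contact_force: [0.5, 0.7, 0.3]
opening: 0.0857
grip_force: 0.0
```

Request:
{"api": "drive_tool", "payload": {"rows": [[[0.0155,-0.0375,0],0],[[0.0155,-0.0375,0],0],[[0.0155,-0.0375,0],0],[[0.0155,-0.0375,0],0],[[0.0155,-0.0375,0],0],[[0.0155,-0.0375,0],0],[[0.0155,-0.0375,0],0],[[0.0155,-0.0375,0],0],[[0,0,0],0],[[0,0,0],0]]}}

```text
t: 2.15
tool_pos: [0.4894, -0.0811, 0.2496]
tool_rot: [3.134, -0.212, -0.002]
contact_force: [-0.0, 0.4, 0.7]
opening: 0.0855
grip_force: 0.0
```

```bash
python3 - <<'E'
from station import ctrl, vision
import cv2,pickle
from h import *
w=vision.get_image("wrist"); pickle.dump(w,open("w1.pkl","wb")); 
p=np.load("p.npy")
im=w["image"].copy()
for a,z in((-1.9,116),(-1.9,74)):
    print(proj(w,tw(p,[-86+40*np.cos(a),-115+40*np.sin(a),z])))
print("axis",proj(w,tw(p,[-86,-115,72])), "head",proj(w,tw(p,[12,28,87])))
cv2.imwrite("pics/w1.png",im)
o=ctrl.get_obs();print(o["t"],o["tool_pos"],o["tool_rot"])
E
```

```text
[[305.13655228 227.92990503]]
[[307.45838851 215.98540384]]
axis [[260.09672049 199.54567977]] head [[43.78350923 61.76865419]]
2.2 [ 0.48916476 -0.08186161  0.24966245] [ 3.13399183e+00 -2.14536189e-01 -1.27863033e-03]
```

View pics/w1.png

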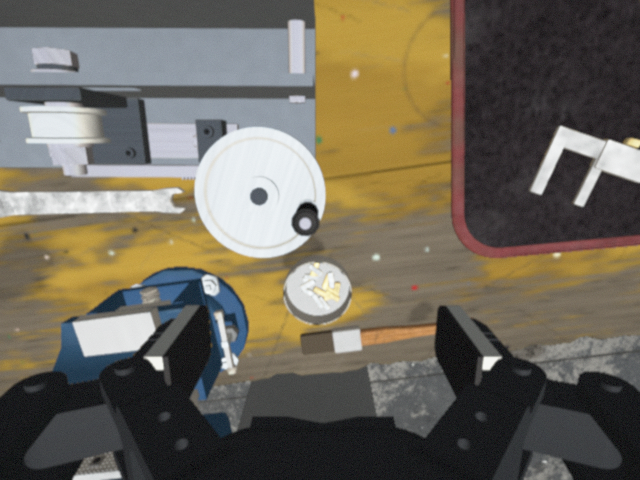

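```bash
python3 - <<'E'
import pickle
from h import *
from scipy.optimize import least_squares as ls
w=pickle.load(open("w1.pkl","rb"));p=np.load("p.npy")
def r(v):
    q=v[:3];L=[[-86,-115,76],[-86+40*np.cos(v[3]),-115+40*np.sin(v[3]),116],[0,-158,98],[-8,-158,98]]
    return np.r_[(proj(w,tw(q,L))-[(259.5,196.5),(306,223.5),(315,83),(315,97)]).ravel(),(v[2]-p[2])/.005]
s=ls(r,[*p,-1.9]);print(s.x,np.round(s.fun,1));q=s.x
g=[-86+40*np.cos(q[3]),-115+40*np.sin(q[3]),98];print("grip",tw(q,g),"axis",tw(q,[-86,-115,98]))
b=ls(lambda v:(proj(w,tw(q,[12,v[0],87]))-[53,59]).ravel(),[25.]);print("bolt y",b.x,b.fun)
# dog left face/ slab right end at z guesses
np.save("q.npy",q)
from station import ctrl
from scipy.spatial.transform import Rotation as R
o=ctrl.get_obs();M=R.from_rotvec(o["tool_rot"]).as_matrix();print(M.T@(tw(q,g)[0]-o["tool_pos"]), "toolx ang",np.arctan2(M[1,0],M[0,0]))
E
```

```text
[ 0.61926715  0.06622554 -0.14972681 -1.77717753] [ 0.2  5.5  1.2  0.3 -0.7 -1.6 -0.8 -2.9 -2.4]
grip [[ 0.50312985 -0.07214981  0.098     ]] axis [[ 0.51707501 -0.03465938  0.098     ]]
bolt y [23.07625717] [-0.03119515  2.15195767]
[ 0.01263179 -0.01157294  0.15164876] toolx ang -0.13669609350556786
```

The wrist view shows the grip's top at (306,224), the hub at (259,196) and the bolt head at about (53,59). They match the model to within about 3 mm. I'll descend over the grip and close on it.

Request:
{"api": "drive_tool", "payload": {"rows": [[[0.0126,-0.0116,0.02],0],[[0,0,0.03],0],[[0,0,0.03],0],[[0,0,0.03],0],[[0,0,0.025],0],[[0,0,0.0155],0],[[0,0,0],0]]}}

```text
t: 2.9
tool_pos: [0.5009, -0.0728, 0.0965]
tool_rot: [-3.133, 0.219, 0.009]
contact_force: [-0.4, 0.4, -1.0]
opening: 0.0849
grip_force: 0.0
```

Request:
{"api": "drive_tool", "payload": {"rows": [[[0,0,0],0],[[0,0,0],0],[[0,0,0],0],[[0,0,0],0],[[0,0,0],0],[[0,0,0],0],[[0,0,0],0],[[0,0,0],0]], "jaw": 1, "grip_force": 30}}

```text
t: 3.7
tool_pos: [0.5043, -0.0709, 0.1006]
tool_rot: [-3.132, 0.215, -0.003]
contact_force: [-0.6, 4.3, 3.7]
opening: 0.0171
grip_force: 29.9
```

```bash
cat > circ.py <<'E'
import sys,numpy as np
t0,dt,n=map(float,sys.argv[1:4]);t=t0+dt*np.arange(int(n)+1)
P=np.round(40*np.c_[np.cos(t),np.sin(t)],1)/1000
for k in range(0,int(n),10):print("end %.2f"%t[min(k+10,int(n))],[[[round(x,4),round(y,4),0],0] for x,y in np.diff(P,axis=0)[k:k+10]])
E
python3 circ.py 1.80 0.15 30
```

```text
end 3.30 [[[np.float64(-0.0057), np.float64(-0.0018), 0], 0], [[np.float64(-0.0054), np.float64(-0.0027), 0], 0], [[np.float64(-0.0049), np.float64(-0.0034), 0], 0], [[np.float64(-0.0044), np.float64(-0.0041), 0], 0], [[np.float64(-0.0037), np.float64(-0.0047), 0], 0], [[np.float64(-0.003), np.float64(-0.0052), 0], 0], [[np.float64(-0.0021), np.float64(-0.0056), 0], 0], [[np.float64(-0.0013), np.float64(-0.0059), 0], 0], [[np.float64(-0.0004), np.float64(-0.0059), 0], 0], [[np.float64(0.0005), np.float64(-0.006), 0], 0]]
end 4.80 [[[np.float64(0.0014), np.float64(-0.0058), 0], 0], [[np.float64(0.0022), np.float64(-0.0056), 0], 0], [[np.float64(0.0031), np.float64(-0.0052), 0], 0], [[np.float64(0.0038), np.float64(-0.0046), 0], 0], [[np.float64(0.0044), np.float64(-0.004), 0], 0], [[np.float64(0.005), np.float64(-0.0034), 0], 0], [[np.float64(0.0054), np.float64(-0.0025), 0], 0], [[np.float64(0.0058), np.float64(-0.0017), 0], 0], [[np.float64(0.0059), np.float64(-0.0008), 0], 0], [[np.float64(0.006), np.float64(0.0001), 0], 0]]
end 6.30 [[[np.float64(0.0059), np.float64(0.0009), 0], 0], [[np.float64(0.0057), np.float64(0.0019), 0], 0], [[np.float64(0.0054), np.float64(0.0026), 0], 0], [[np.float64(0.0049), np.float64(0.0035), 0], 0], [[np.float64(0.0043), np.float64(0.0041), 0], 0], [[np.float64(0.0037), np.float64(0.0048), 0], 0], [[np.float64(0.0029), np.float64(0.0052), 0], 0], [[np.float64(0.0021), np.float64(0.0056), 0], 0], [[np.float64(0.0012), np.float64(0.0059), 0], 0], [[np.float64(0.0004), np.float64(0.006), 0], 0]]
```

Request:
{"api": "drive_tool", "payload": {"rows": [[[-0.0057,-0.0018,0],0],[[-0.0054,-0.0027,0],0],[[-0.0049,-0.0034,0],0],[[-0.0044,-0.0041,0],0],[[-0.0037,-0.0047,0],0],[[-0.003,-0.0052,0],0],[[-0.0021,-0.0056,0],0],[[-0.0013,-0.0059,0],0],[[-0.0004,-0.0059,0],0],[[0.0005,-0.006,0],0]]}}

```text
t: 4.7
tool_pos: [0.483, -0.0252, 0.1008]
tool_rot: [3.129, -0.214, 0.016]
contact_force: [11.3, -9.2, -7.6]
opening: 0.0172
grip_force: 29.9
```

Request:
{"api": "drive_tool", "payload": {"rows": [[[0.0029,-0.0058,0],0],[[0.0032,-0.0056,0],0],[[0.0031,-0.0052,0],0],[[0.0038,-0.0046,0],0],[[0.0044,-0.004,0],0],[[0.005,-0.0034,0],0],[[0.0054,-0.0025,0],0],[[0.0058,-0.0017,0],0],[[0.0059,-0.0008,0],0],[[0.006,0.0001,0],0]]}}

```text
t: 5.7
tool_pos: [0.5287, 0.0045, 0.1006]
tool_rot: [-3.134, 0.215, 0.004]
contact_force: [-6.9, 2.4, 8.9]
opening: 0.017
grip_force: 31.4
```

Request:
{"api": "drive_tool", "payload": {"rows": [[[0.0059,0.0009,0],0],[[0.0057,0.0019,0],0],[[0.0054,0.0026,0],0],[[0.0049,0.0035,0],0],[[0.0043,0.0041,0],0]]}}

```text
t: 6.2
tool_pos: [0.5539, -0.0107, 0.1006]
tool_rot: [-3.13, 0.215, -0.0]
contact_force: [-3.3, 6.6, 4.8]
opening: 0.0172
grip_force: 31.1
```

Request:
{"api": "drive_tool", "payload": {"rows": [[[0.0037,0.0048,0],0],[[0.0029,0.0052,0],0],[[0.0021,0.0056,0],0]]}}

```text
t: 6.5
tool_pos: [0.5613, -0.0273, 0.1007]
tool_rot: [-3.13, 0.215, -0.005]
contact_force: [2.5, 7.4, 2.5]
opening: 0.0172
grip_force: 30.9
```

```bash
python3 circ.py 6.0 0.1 20 | sed 's/np.float64(\([^)]*\))/\1/g'; python3 - <<'E'
from station import vision
import cv2
w=vision.get_image("side")
a=w["image"][215:315,290:390]
cv2.imwrite("pics/s2.png",cv2.resize(a,(600,600),interpolation=cv2.INTER_CUBIC))
E
```

```text
end 7.00 [[[0.0009, 0.0039, 0], 0], [[0.0006, 0.004, 0], 0], [[0.0001, 0.004, 0], 0], [[-0.0003, 0.004, 0], 0], [[-0.0006, 0.0039, 0], 0], [[-0.0011, 0.0039, 0], 0], [[-0.0014, 0.0037, 0], 0], [[-0.0018, 0.0036, 0], 0], [[-0.0022, 0.0033, 0], 0], [[-0.0024, 0.0032, 0], 0]]
end 8.00 [[[-0.0028, 0.0029, 0], 0], [[-0.0031, 0.0025, 0], 0], [[-0.0033, 0.0023, 0], 0], [[-0.0035, 0.0019, 0], 0], [[-0.0036, 0.0016, 0], 0], [[-0.0038, 0.0012, 0], 0], [[-0.004, 0.0008, 0], 0], [[-0.0039, 0.0004, 0], 0], [[-0.004, 0.0001, 0], 0], [[-0.004, -0.0004, 0], 0]]
```

View pics/s2.png

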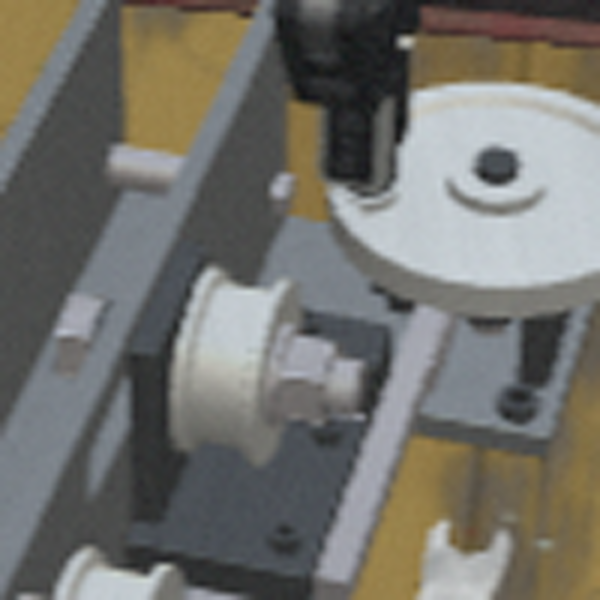

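The close side view shows the idler moved right to about (330,270) in the full image, with the stop now hidden behind it, so little travel remains. I'll take small steps and watch the force.

Request:
{"api": "drive_tool", "payload": {"rows": [[[0.0009,0.0039,0],0],[[0.0006,0.004,0],0],[[0.0001,0.004,0],0]]}}

```text
t: 6.85
tool_pos: [0.5618, -0.0397, 0.1007]
tool_rot: [-3.131, 0.215, -0.008]
contact_force: [4.2, 5.7, 0.7]
opening: 0.0169
grip_force: 30.8
```

Request:
{"api": "drive_tool", "payload": {"rows": [[[-0.0003,0.004,0],0],[[-0.0006,0.0039,0],0],[[-0.0011,0.0039,0],0]]}}

```text
t: 7.15
tool_pos: [0.5584, -0.0516, 0.1007]
tool_rot: [-3.132, 0.215, -0.009]
contact_force: [5.9, 4.7, -1.4]
opening: 0.0174
grip_force: 30.7
```

Request:
{"api": "drive_tool", "payload": {"rows": [[[-0.0014,0.0037,0],0],[[-0.0018,0.0036,0],0],[[-0.0022,0.0033,0],0]]}}

```text
t: 7.45
tool_pos: [0.5517, -0.0618, 0.1007]
tool_rot: [-3.133, 0.215, -0.01]
contact_force: [6.5, 3.1, -1.0]
opening: 0.0172
grip_force: 30.6
```

Request:
{"api": "drive_tool", "payload": {"rows": [[[-0.0024,0.0032,0],0],[[-0.0028,0.0029,0],0],[[-0.0031,0.0025,0],0]]}}

```text
t: 7.75
tool_pos: [0.5423, -0.0695, 0.1007]
tool_rot: [-3.134, 0.215, -0.01]
contact_force: [7.1, 2.0, -1.1]
opening: 0.0171
grip_force: 30.5
```

Request:
{"api": "drive_tool", "payload": {"rows": [[[-0.0033,0.0023,0],0],[[-0.0035,0.0019,0],0],[[-0.0036,0.0016,0],0]]}}

```text
t: 8.05
tool_pos: [0.5347, -0.0729, 0.1009]
tool_rot: [-3.13, 0.217, -0.027]
contact_force: [25.3, 6.9, -14.1]
opening: 0.017
grip_force: 29.6
```

The tangential force jumped from 7 N to 26 N, so the carriage has met the stop. I'll hold briefly to confirm, then ease off.

Request:
{"api": "drive_tool", "payload": {"rows": [[[-0.001,0.0003,0],0],[[0,0,0],0],[[0,0,0],0],[[0,0,0],0]]}}

```text
t: 8.45
tool_pos: [0.5342, -0.073, 0.1009]
tool_rot: [-3.131, 0.216, -0.029]
contact_force: [23.9, 5.7, -13.1]
opening: 0.0168
grip_force: 29.6
```

Request:
{"api": "drive_tool", "payload": {"rows": [[[0.002,-0.0008,0],0],[[0.0015,-0.0005,0],0],[[0,0,0],0]]}}

```text
t: 8.75
tool_pos: [0.5352, -0.0727, 0.1008]
tool_rot: [-3.133, 0.215, -0.015]
contact_force: [11.4, 4.4, -3.7]
opening: 0.0173
grip_force: 30.4
```

Request:
{"api": "drive_tool", "payload": {"rows": [[[0,0,0],0],[[0,0,0],0],[[0,0,0],0],[[0,0,0],0],[[0,0,0],0],[[0,0,0],0],[[0,0,0],0]], "jaw": 0}}

```text
t: 9.45
tool_pos: [0.5315, -0.0735, 0.0995]
tool_rot: [3.134, -0.215, -0.0]
contact_force: [0.9, 0.4, -0.3]
opening: 0.0857
grip_force: 0.0
```

Request:
{"api": "drive_tool", "payload": {"rows": [[[0,0,-0.02],0],[[0,0,-0.03],0],[[0,0,-0.03],0],[[0,0,-0.03],0],[[0,0,-0.03],0],[[0,0,0],0],[[0,0,0],0]]}}

```text
t: 10.15
tool_pos: [0.5319, -0.0735, 0.2402]
tool_rot: [3.134, -0.215, 0.003]
contact_force: [0.1, -0.2, -0.7]
opening: 0.0855
grip_force: 0.0
```

```bash
python3 - <<'E'
from station import ctrl, vision
import cv2,pickle
d={n:vision.get_image(n) for n in("side","top","wrist")}
pickle.dump(d,open("d2.pkl","wb"))
cv2.imwrite("pics/w2.png",d["wrist"]["image"])
print(ctrl.get_obs()["tool_pos"],ctrl.get_obs()["contact_force"])
E
```

```text
[ 0.53067981 -0.07316718  0.23745609] [ 0.72700018 -0.61769149 -0.76626395]
```

View pics/w2.png

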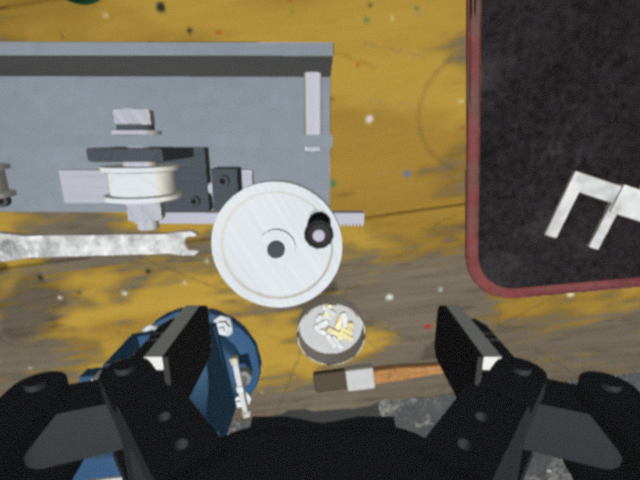

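```bash
python3 - <<'E'
import pickle
from h import *
from scipy.optimize import least_squares as ls
from station import ctrl
from scipy.spatial.transform import Rotation as R
d=pickle.load(open("d2.pkl","rb"));w=d["wrist"]
f=240/np.tan(np.radians(w["vertical_fov"]/2))
def ray(u,v,z,c=w):
    D=c["R"].T@np.array([(u-c["cx"])/f,(v-c["cy"])/f,1]);o=-c["R"].T@c["t"];return o+D*(z-o[2])/D[2]
for nm in("p.npy","q.npy"):
    p=np.load(nm)[:3]
    b=ls(lambda v:(proj(w,tw(p,[12,v[0],87]))-[132.5,117]).ravel(),[-10.]);print(nm,b.x,b.fun,tw(p,[12,b.x[0],75]))
    print("checks",proj(w,tw(p,[[0,-158,98],[-8,-158,98],[56,-158,98],[48,-158,98],[-86,-115,76]])))
H=ray(132.5,117,.087);print("head ray",H)
o=ctrl.get_obs();M=R.from_rotvec(o["tool_rot"]).as_matrix();print("tool delta",M.T@(H-o["tool_pos"]),M[:,0])
E
```

```text
p.npy [-20.26291368] [0.00538808 4.90378466] [[0.62844874 0.04587149 0.075     ]]
checks [[332.2733764  139.83730885]
 [332.2013931  152.10957106]
 [332.81417696  47.6374935 ]
 [332.73271302  61.52608974]
 [276.42767469 252.85163709]]
q.npy [-18.69741546] [-0.05962237  5.07779436] [[0.62834384 0.0459473  0.075     ]]
checks [[334.26236305 142.6416142 ]
 [334.02919919 154.8655726 ]
 [336.01384195  50.81775812]
 [335.75003459  64.64824701]
 [276.86172388 254.40718808]]
head ray [0.63156952 0.04499556 0.087     ]
tool delta [ 0.08426884 -0.13078471  0.15024088] [ 0.99059354 -0.1367981  -0.0032739 ]
```

```bash
python3 - <<'E'
import pickle
from h import *
from station import ctrl
d=pickle.load(open("d2.pkl","rb"))
w=d["wrist"];o=-w["R"].T@w["t"];print("cam",o,ctrl.get_obs()["tool_pos"])
d=pickle.load(open("d0.pkl","rb"))
def ray(u,v,z,c):
    f=240/np.tan(np.radians(c["vertical_fov"]/2))
    D=c["R"].T@np.array([(u-c["cx"])/f,(v-c["cy"])/f,1]);o=-c["R"].T@c["t"];return np.round(o+D*(z-o[2])/D[2],3)
T,S=d["top"],d["side"]
print("cap top",ray(271,132,.136,T),ray(225,255,.136,S)); print("shoulder",ray(275,140,.095,T),"base",ray(231,308,.01,S))
E
```

```text
cam [ 0.60020492 -0.08292016  0.36157214] [ 0.53067981 -0.07316718  0.23745609]
cap top [0.749 0.094 0.136] [0.753 0.113 0.136]
shoulder [0.75  0.092 0.095] base [0.759 0.107 0.01 ]
```

Request:
{"api": "drive_tool", "payload": {"rows": [[[0.009,-0.013,0],0],[[0.013,-0.019,0],0],[[0.0165,-0.024,0],0],[[0.0165,-0.024,0],0],[[0.0165,-0.024,0],0],[[0.013,-0.018,0],0],[[0.0065,-0.009,0],0],[[0,0,0],0],[[0,0,0],0],[[0,0,0],0]], "jaw": 0.35}}

```text
t: 11.3
tool_pos: [0.6392, 0.0433, 0.2393]
tool_rot: [3.134, -0.217, -0.001]
contact_force: [0.3, -1.0, 0.8]
opening: 0.0556
grip_force: 0.0
```

```bash
python3 - <<'E'
from station import ctrl, vision
import cv2,pickle
w=vision.get_image("wrist");o=ctrl.get_obs()
pickle.dump((w,o),open("w3.pkl","wb"))
cv2.imwrite("pics/w3.png",w["image"])
print(o["tool_pos"],o["opening"],o["tool_rot"])
E
```

```text
[0.63918551 0.04321224 0.23948552] 0.055447586717655005 [ 3.13396667e+00 -2.16807855e-01 -3.33867424e-04]
```

View pics/w3.png

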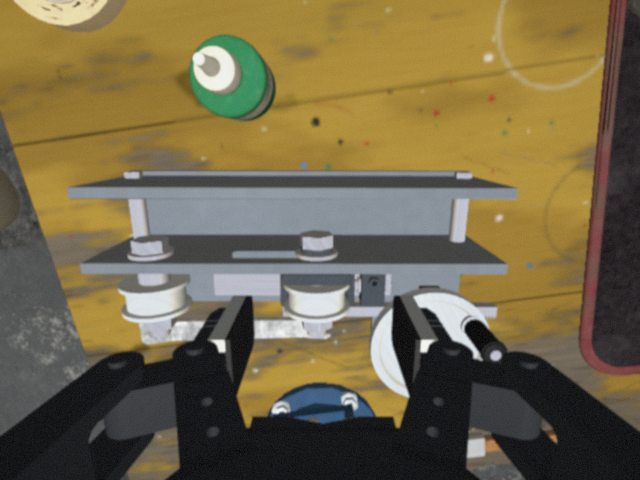

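```bash
python3 - <<'E'
import pickle
from h import *
from scipy.optimize import least_squares as ls
from scipy.spatial.transform import Rotation as R
w,o=pickle.load(open("w3.pkl","rb"));p0=np.load("p.npy")
M=R.from_rotvec(o["tool_rot"]).as_matrix()
L=[[0,158,98],[-8,158,98],[0,-158,98],[-8,-158,98],[48,158,98],[48,-158,98],[56,158,98],[56,-158,98]]
P=np.array([(83,264),(83,273),(506,263),(506,272),(69,198),(516,197),(69,187),(516,187)])
r=lambda p:(proj(w,tw(p,L))-P).ravel()
s=ls(r,p0,loss="soft_l1");p=s.x;print(p,p0,np.round(r(p).reshape(-1,2),1).tolist())
b=ls(lambda v:(proj(w,tw(p,[[17,v[0]-12,82],[17,v[0]+12,82]]))[:,0]-[333,301]),[-20.]);print("y",b.x,b.fun,proj(w,tw(p,[[17,b.x[0],88],[7,b.x[0],88]])))
h=tw(p,[12,b.x[0],75])[0];print("head",h,"tool delta",M.T@(h-o["tool_pos"]),"yaw err",np.arctan2(M[1,0],M[0,0])-p[2])
print("fingers mid proj", proj(w,[o["tool_pos"]+M@[0,0,.019]]))
# plate x in tool frame at y=head
for x in(0,48):print(x,(M.T@(tw(p,[x,b.x[0],98])[0]-o["tool_pos"]))[0])
E
```

```text
[ 0.62338925  0.06683202 -0.13749399] [ 0.61933927  0.06758791 -0.13749467] [[-3.0, -0.7], [-1.1, 0.6], [2.4, -0.3], [0.9, 0.9], [-1.0, 0.6], [1.3, 0.8], [-3.1, 0.2], [2.9, -0.6]]
y [-16.79836267] [-0.33543354  0.3354874 ] [[316.88470571 237.24977371]
 [316.96085758 250.01997846]]
head [0.6329736  0.04854746 0.075     ] tool delta [-0.00685407 -0.00445366  0.16448625] yaw err -0.0006459562506027361
fingers mid proj [[322.90656021 313.71367597]]
0 -0.018858727640147233
48 0.02914126135958034
```

The head is centred in view at (317,240), about 4 mm to one side of the tool. It measures 32 px across, which fits 24 mm across flats. I'll shift, go down to just above the plates and look again.

Request:
{"api": "drive_tool", "payload": {"rows": [[[0,-0.0035,0.02],0],[[0,0,0.03],0],[[0,0,0.025],0],[[0,0,0.01],0],[[0,0,0],0],[[0,0,0],0],[[0,0,0],0]]}}

```text
t: 12.05
tool_pos: [0.6413, 0.0472, 0.1568]
tool_rot: [-3.134, 0.216, -0.006]
contact_force: [-0.5, -0.1, -0.1]
opening: 0.0554
grip_force: 0.0
```

```bash
python3 - <<'E'
from station import ctrl, vision
import cv2,pickle
w=vision.get_image("wrist");o=ctrl.get_obs()
pickle.dump((w,o),open("w4.pkl","wb"))
a=w["image"][190:370,200:440]
cv2.imwrite("pics/w4.png",cv2.resize(a,(792,594),interpolation=cv2.INTER_CUBIC))
print(o["tool_pos"],o["opening"],o["tool_rot"])
E
```

```text
[0.64125405 0.04722936 0.1567212 ] 0.05544774511640325 [-3.13406762  0.21563864 -0.00538078]
```

View pics/w4.png

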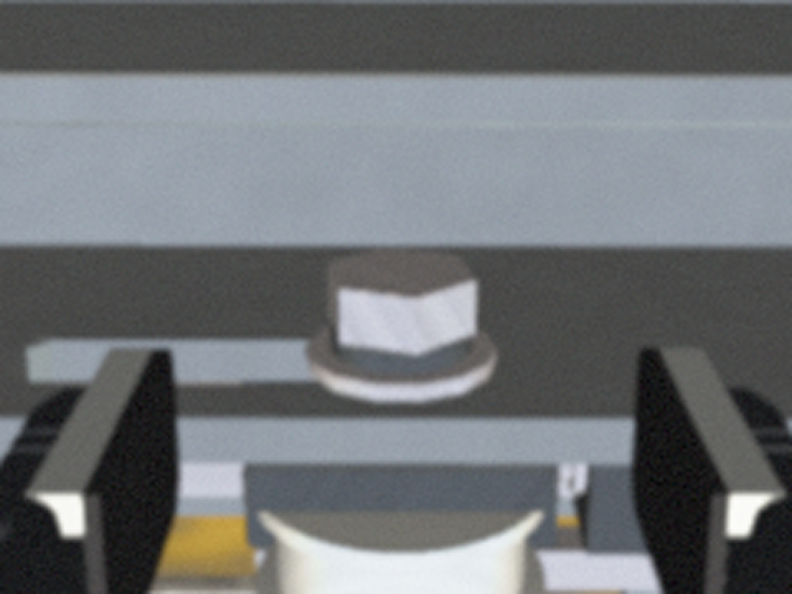

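The close view shows the head's flats at 337–477 and the pads' inner faces at 177 and 637, both with middles at about 407, so it is centred. I'll descend into the channel.

Request:
{"api": "drive_tool", "payload": {"rows": [[[-0.001,0,0.01],0],[[0,0,0.015],0],[[0,0,0.015],0],[[0,0,0.015],0],[[0,0,0.015],0],[[0,0,0.009],0],[[0,0,0],0],[[0,0,0],0]]}}

```text
t: 12.9
tool_pos: [0.6393, 0.0475, 0.0754]
tool_rot: [-3.134, 0.215, 0.0]
contact_force: [0.0, 0.2, -0.1]
opening: 0.0553
grip_force: 0.0
```

No contact on the way down. Closing.

Request:
{"api": "drive_tool", "payload": {"rows": [[[0,0,0],0],[[0,0,0],0],[[0,0,0],0],[[0,0,0],0],[[0,0,0],0],[[0,0,0],0],[[0,0,0],0],[[0,0,0],0],[[0,0,0],0],[[0,0,0],0]], "jaw": 1, "grip_force": 35}}

```text
t: 13.9
tool_pos: [0.64, 0.0481, 0.0767]
tool_rot: [-3.133, 0.215, -0.003]
contact_force: [-0.2, 4.3, 6.1]
opening: 0.0241
grip_force: 34.4
```

Request:
{"api": "drive_tool", "payload": {"rows": [[[0,0,0],0],[[0,0,0],0],[[0,0,0],0],[[0,0,0],0],[[0,0,0],0]], "grip_force": 45}}

```text
t: 14.4
tool_pos: [0.64, 0.0481, 0.0768]
tool_rot: [-3.133, 0.215, -0.003]
contact_force: [0.4, 5.2, 5.8]
opening: 0.0228
grip_force: 43.7
```

```bash
python3 - <<'E'
from station import vision
import cv2
a=vision.get_image("wrist")["image"][190:370,200:440]
b=vision.get_image("side")["image"][215:305,290:410]
cv2.imwrite("pics/f.png",cv2.vconcat([cv2.resize(a,(400,300)),cv2.resize(b,(400,300),interpolation=cv2.INTER_CUBIC)]))
E
```

```text
(no output)
```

View pics/f.png

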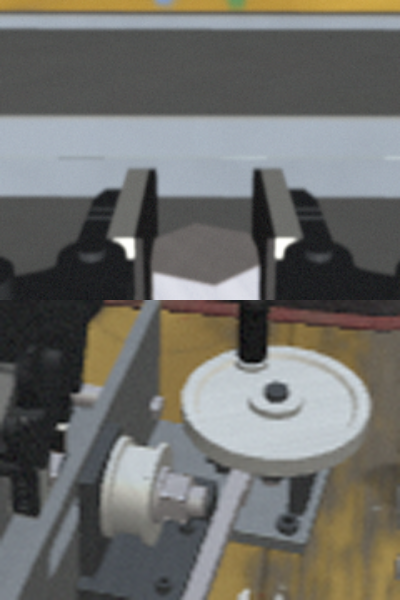

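The picture shows the hex head between the pads across its flats (155–260, 225–285), with the wheel free and the carriage at the stop. Handing in.

```bash
python3 -c "
from station import ctrl
o=ctrl.get_obs();print(o['t'],o['opening'],o['grip_force'],o['contact_force'])
print(ctrl.finish_job())"
```

```text
14.5 0.023427435155197244 43.71325073763728 [0.45609231 4.79727567 6.74264854]
the job is handed in; nothing more can be done
None
```

I wound the handwheel until the carriage met its stop, let it go, and handed the job in at 14.5 s with the hidden bolt head gripped across its flats at about 44 N; the hand-in gave no pass/fail result.

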